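# Stir the moulded balls and slide them under the microscope

### The job

Take the stirrer from its fork and, with its foot close to the bottom of the dish and the stage left out, stir the white balls about: start at the dish's far side (away from the robot) and go clockwise as seen from above, about halfway between centre and wall, for at least two full rounds, ending at the far side. Then hang the stirrer back upright in its fork and let go, and only after that slide the stage with the dish under the microscope's lens, fully up to its stop. Keep all the balls in the dish and leave the other things on the bench where they are.

Things in the scene. Friction and masses are not known exactly. Their poses are not given: they have to be found in the camera images.
- scope: grey bench video microscope, fixed. Origin: on the table under the dish's centre while the stage is out. Own +y: direction in which the stage slides in; own +x: away from the robot (yaw up to about 0.2 rad). Base 200 mm (x), own y -175 to +355, 30 mm tall. Column at own y +285 to +355, 270 mm tall, 100 mm wide
- lens (a point): centre of the underside of the lens with ring light (76 mm across), 125 mm above the table, at the scope's own y +190 mm. Over it an arm (85 mm wide, own y +135 to +295, 190 to 250 mm up) runs to the column
- carriage (a joint): sliding stage of the microscope: 0 m = out (as at the start, dish clear of the lens), 0.19 m = against its stop with the dish under the lens. Positive along the scope's own +y; about 3 N of friction, stays where left
- dish_floor (a point): centre of the inner floor of the round steel dish fixed on the stage, 48 mm above the table. Dish: inner diameter 150 mm, outer 158 mm, rim 41 mm above this floor. Axes as the scope's: x to the far side, y to the left seen from the robot, z up. At the start no ball covers the spot within 18 mm of the centre
- carriage_grip (a point): grip point on the stage's black upright post: 20 x 20 mm, 50 mm tall, sides along the scope's axes; the point is on its axis 14 mm below its top, 80 mm above the table. The post is 125 mm from the dish centre towards own -y (away from the lens); fingers closing along the scope's x stay clear of lens and dish
- stand: tool stand, fixed, origin on the table under the seat. Foot plate 110 x 90 mm, upright at the back (+x), on top a level fork plate: x -34 to +50 mm, 60 mm wide in y, 8 mm thick, upper face 130 mm above the table. Its slot, 16 mm wide, is open to own -x (towards the robot) and ends 8 mm beyond the seat. Only the stirrer rises above the fork
- stand_seat (a point): seat of the stirrer: point on the middle line of the slot at the height of the fork's upper face; axes as the stand's (-x points out of the slot)
- stirrer: stirrer hanging upright by its collar in the fork; 140 g. Origin: centre of the collar's underside, z up. Collar 36 mm across, 6 mm thick; above it a pale wooden square handle 22 x 22 mm, z 6 to 56 mm; below it a stem 8 mm thick and a foot 20 mm across, z -105 to -80 mm. The foot is wider than the slot: lift the collar a little, then move level out of the slot's open end
- stirrer_grip (a point): point in the stirrer's handle to grip, 34 mm above its origin, 139 mm above the foot's end
- stirrer_foot (a point): lower end of the stirrer's foot, 105 mm below its origin
- ball0_center (a point): centre of moulded white ball 0 (all six alike, 24 mm across, 10 g), loose in the dish
- ball1_center (a point): centre of moulded white ball 1 (all six alike, 24 mm across, 10 g), loose in the dish
- ball2_center (a point): centre of moulded white ball 2 (all six alike, 24 mm across, 10 g), loose in the dish
- ball3_center (a point): centre of moulded white ball 3 (all six alike, 24 mm across, 10 g), loose in the dish
- ball4_center (a point): centre of moulded white ball 4 (all six alike, 24 mm across, 10 g), loose in the dish
- ball5_center (a point): centre of moulded white ball 5 (all six alike, 24 mm across, 10 g), loose in the dish
- ring_gauge: bystander: steel ring gauge, 50 mm across, 22 mm tall; origin under its centre
- brush: bystander: hand brush lying flat, 150 mm long, origin at its middle, its x axis along it
- jar: bystander: screw-top specimen jar, 60 mm across, 85 mm tall; origin under its centre
- vee_block: bystander: dark steel V-block, 60 x 70 mm, 50 mm tall; origin under its centre
- cup: bystander: white plastic cup, 70 mm across, 70 mm tall; origin under its centre
- weight: bystander: brass check weight with a knob, 40 mm across, 58 mm tall; origin under its centre
- tray: bystander: empty grey plastic tray, 120 x 90 mm, 30 mm tall; origin under its centre

How it is judged:
By the outcome, as a careful person would: the job done as asked, in the order asked, and still so for the second after the job is handed in, with the robot touching nothing.
It also fails if it takes over 72 s, if anything falls off the work surface, if the arm or the gripper's body presses on something with over 40 N, if the wrist force passes 120 N, or if a joint passes its speed limit or range.

### The arm

A 6-joint arm with a two-finger parallel gripper is mounted at the origin on the work surface. World frame = base frame: x ahead of the robot, y to its left, z up, the work surface at z = 0. Lengths are in m, angles in rad, forces in N, time in s.
With the tool pointing down it reaches from about 0.275 to 0.825 m from the base axis. Payload 5.2 kg.
Tool frame: the origin (TCP) lies midway between the tips of the shut fingers; the grasp point (between the pads) lies 19 mm behind it; z points along the fingers, y is the line along which they close (so a half turn about z gives the same grasp; the last joint's range is limited). The gripper opens to 93 mm and grips with 3 to 60 N. Pads are 15 mm wide; open, the fingers measure 128 mm over their backs; the gripper's body (75 mm by 188 mm) begins 65 mm behind the grasp point.
Start: joints at [1.069, 0.259, 1.535, -0, 1.348, -0.203], TCP at [0.162, 0.526, 0.219] pointing down, gripper open.
Joint ranges: [-3.14, 3.14], [-0.91, 2.08], [0.19, 2.58], [-1.22, 4.36], [0.22, 2.71], [-3.12, 3.12]. Speed limits (rad/s): [2.57, 2.57, 3.14, 3.14, 3.14, 3.14].

### API

Orientations are given as a rotation vector (axis times angle).
In Python, from workcell import get_obs, get_image, calibration, close_job gives the robot as it stands.
- The arm moves only by the tool drive_tool, never from a script. Its argument "increments" is a list of rows, each a list of 7 numbers: the shift along the tool's x, y, z in cm, then the turn, a rotation vector about the tool's x, y, z in rad, then the gripper command: -1 is shut, 1 is fully open, values between are in proportion. In form: [[x, y, z, ax, ay, az, grip], ...]. A call has 1 to 8 rows; each row shifts and turns the commanded pose from where the row before left it, along the tool's axes as they then stand; what a row does not reach is not made up. A row lasts 1/12 s, in which the tool goes at most 41.7 mm and 7.16 degrees, less where a joint would pass 70% of its speed; a pose out of reach is approached as far as the arm can. A call with a gripper value outside its range is refused whole. The fingers move at their own pace and stop on an object; "squeeze" is the grip in N (left out, the last holds). Time passes only in rows, so rows that do not move let the fingers close. It gives the time, the measured TCP pose, the force, the opening and the grip force at its end, in the units of the state.
- get_obs(): the state, without advancing time (a new reading comes with each control period).
- get_image(name): name is "scene" or "top" or "wrist"; returns the picture (400x640x3 uint8, red, green, blue); there is no depth.
- calibration(name): a dict with "fov_y" (degrees; the focal length in pixels is half the picture's height over the tangent of half this angle, whatever the lens; pixels are square), "cx", "cy" (the principal point, pixels), "rvec" (rotation vector, rad) and "tvec" (3), from world to camera coordinates, as OpenCV has them. Camera axes: x right, y down, z forward; pixel columns grow to the right and rows downward; lengths in m; the calibration is good to about 2 mm. A picture is of the moment at which its call begins: read the wrist's pose just before it. calibration takes no time and is no camera call; for the wrist camera it gives the pose at the moment of the call.
- close_job(): hands the job in; it is judged then, once.
The state is a dict: "time": time; "joint_positions": joint angles; "joint_vel": joint speeds; "tau": joint torques, N m; "position": TCP position; "orientation": TCP orientation; "wrist_force": force on the tool from outside, world axes, zero at the start; "torque": the same for the moment, N m; "finger_gap": finger opening in m; "gripper_force": force on a finger pad.
Only numpy, scipy, OpenCV 4.12 (cv2) and the standard library are available. Lean on these libraries where they do the work, as an engineer would, in place of code of your own. Each camera call takes 0.05 s, during which the arm holds its last target. There are 200 camera calls.

## Working session

There is one attempt and no reset: what is moved stays moved. The work goes in short steps, Python scripts to look and compute and a tool call to move; the robot and the scene stay as the last step left them, time stands still between calls to the robot, and variables do not carry over. Pictures are saved under pics/ and viewed, at most 13 in all, crops included, and the job is handed in when it is done.

Besides the shell and the picture viewer there is one more tool, called after "Emit:" in YAML: its name, and indented under it one key for each argument. drive_tool: Moves the arm, as the interface text tells. Its arguments: {"type":"object","properties":{"increments":{"type":"array"},"squeeze":{"type":"number"}},"required":["increments"]}

```bash
mkdir -p pics; ls; cat > h.py <<'E'
import numpy as np, cv2
from workcell import *
def cal(n):
    c=calibration(n); f=200/np.tan(np.radians(c["fov_y"])/2)
    R=cv2.Rodrigues(np.array(c["rvec"],float))[0]; return c,f,R,np.array(c["tvec"],float)
def ray(n,u,v,c=None):
    c,f,R,t=c or cal(n)
    d=R.T@np.array([(u-c["cx"])/f,(v-c["cy"])/f,1.]); return -R.T@t,d
def onz(n,u,v,z,c=None):
    o,d=ray(n,u,v,c); return o+d*(z-o[2])/d[2]
def proj(n,p,c=None):
    c,f,R,t=c or cal(n); q=R@np.array(p,float)+t; return q[:2]/q[2]*f+[c["cx"],c["cy"]]
def save(n,name):
    im=get_image(n)[:,:,::-1].copy(); cv2.imwrite(f"pics/{name}.png",im); return im
E
python3 - <<'E'
from h import *
for n in("scene","top","wrist"):
    c,f,R,t=cal(n); print(n,c,-R.T@t)
a=save("scene","scene0"); b=save("top","top0"); save("wrist","wrist0")
print(get_obs())
E
```

```text
pics
scene {'fov_y': 51.45847144817882, 'cx': 317.4239560401445, 'cy': 198.51565236808133, 'rvec': array([ 0.90714234,  2.4219708 , -1.15113451]), 'tvec': array([ 0.51415336, -0.09318325,  1.29745788])} [1.09415505 0.45937817 0.74042565]
top {'fov_y': 43.580850125648624, 'cx': 315.39979650295834, 'cy': 200.00084898826358, 'rvec': array([ 2.18255672, -2.11566199,  0.21387658]), 'tvec': array([-0.16033888,  0.58361498,  1.12712839])} [ 0.39297998 -0.10707191  1.21278017]
wrist {'fov_y': 64.24333709608885, 'cx': 324.48218717708266, 'cy': 200.84422440405942, 'rvec': array([-2.33740688, -1.72474135, -0.24182383]), 'tvec': array([-0.54837724, -0.0323111 ,  0.39154618])} [0.08802639 0.54741288 0.3842662 ]
{'time': 0.15, 'joint_positions': array([ 1.06919976e+00,  2.59143792e-01,  1.53579674e+00, -8.72320486e-06,
        1.34799831e+00, -2.02818196e-01]), 'joint_vel': array([ 0.00045566, -0.00197387, -0.00196992,  0.00043685, -0.00028542,
        0.00016018]), 'tau': array([ 1.51160748e-03, -4.37644780e+01, -2.84232223e+01,  7.19029410e-02,
        3.80393188e-02, -1.29919499e-04]), 'position': array([0.16168641, 0.52527544, 0.21803983]), 'orientation': array([-4.67505245e-01, -3.10615064e+00,  1.98910593e-03]), 'wrist_force': array([ 0.23003377,  0.20986292, -0.02009289]), 'torque': array([-0.00368775,  0.00862771, -0.01102375]), 'gripper_force': 0.0, 'finger_gap': 0.09295794920058462}
```

View pics/top0.png

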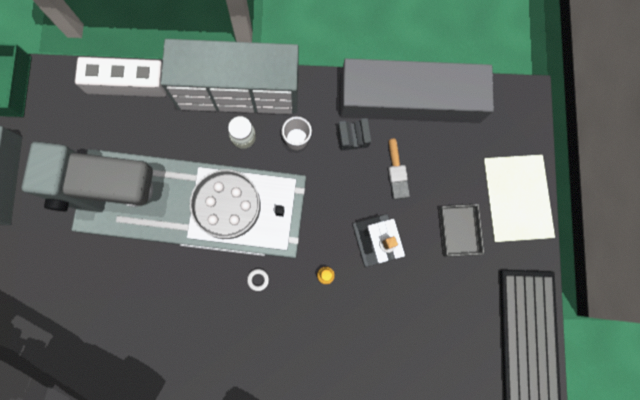

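View pics/scene0.png

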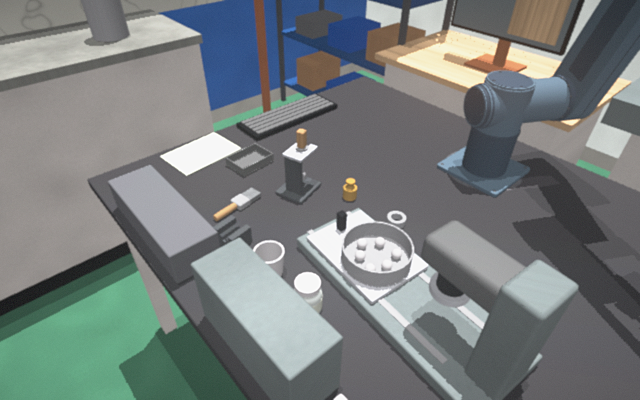

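Top view: dish at (226,204), post (279,211), white fork with orange handle at (391,242), brass weight (326,275), ring gauge (258,280). In the scene view, stirrer handle is at (301,138) and the post at (342,219).

```bash
python3 - <<'E'
from h import *
b=cv2.imread("pics/top0.png"); c=cal("top")
hsv=cv2.cvtColor(b,cv2.COLOR_BGR2HSV)
def comp(mask,box):
    x0,y0,x1,y1=box; m=np.zeros(mask.shape,np.uint8); m[y0:y1,x0:x1]=mask[y0:y1,x0:x1]
    k,_,_=cv2.findContours(m,cv2.RETR_EXTERNAL,cv2.CHAIN_APPROX_NONE); k=max(k,key=cv2.contourArea); return k
# stage white plate
k=comp((b.min(2)>150).astype(np.uint8)*255,(180,160,300,260)); print("stage",cv2.minAreaRect(k))
k=comp((b.max(2)<70).astype(np.uint8)*255,(270,200,290,222)); r=cv2.minAreaRect(k); print("post",r,onz("top",*r[0],.094))
k=comp(((hsv[:,:,1]>120)&(hsv[:,:,2]>90)).astype(np.uint8)*255,(375,225,405,260)); r=cv2.minAreaRect(k); print("handle",r,onz("top",*r[0],.18))
k=comp((b.min(2)>150).astype(np.uint8)*255,(360,210,410,270)); r=cv2.minAreaRect(k); print("fork",r,[onz("top",*p,.13)[:2].round(4) for p in cv2.boxPoints(r)])
# crop
cr=np.hstack([cv2.resize(b[160:260,180:310],None,fx=4,fy=4,interpolation=2)[:, :440],cv2.resize(b[205:275,350:410],None,fx=5.7,fy=5.7,interpolation=2)[:399]]) if 0 else None
A=cv2.resize(b[160:260,180:300],(480,400),interpolation=cv2.INTER_CUBIC);B=cv2.resize(b[210:275,355:407],(320,400),interpolation=cv2.INTER_CUBIC)
cv2.imwrite("pics/crop0.png",np.hstack([A,B]))
E
```

```text
Traceback (most recent call last):
ValueError: not enough values to unpack (expected 3, got 2)
```

```bash
python3 - <<'E'
from h import *
b=cv2.imread("pics/top0.png"); c=cal("top")
hsv=cv2.cvtColor(b,cv2.COLOR_BGR2HSV)
def comp(mask,box):
    x0,y0,x1,y1=box; m=np.zeros(mask.shape,np.uint8); m[y0:y1,x0:x1]=mask[y0:y1,x0:x1]
    k=cv2.findContours(m,cv2.RETR_EXTERNAL,cv2.CHAIN_APPROX_NONE)[0]; return max(k,key=cv2.contourArea)
k=comp((b.min(2)>150).astype(np.uint8)*255,(180,160,300,260)); print("stage",cv2.minAreaRect(k))
k=comp((b.max(2)<70).astype(np.uint8)*255,(270,200,290,222)); r=cv2.minAreaRect(k); print("post",r,onz("top",*r[0],.094))
k=comp(((hsv[:,:,1]>120)&(hsv[:,:,2]>90)).astype(np.uint8)*255,(375,225,405,260)); r=cv2.minAreaRect(k); print("handle",r,onz("top",*r[0],.18))
k=comp((b.min(2)>150).astype(np.uint8)*255,(360,210,410,270)); r=cv2.minAreaRect(k); print("fork",r,[onz("top",*p,.13)[:2].round(4) for p in cv2.boxPoints(r)])
A=cv2.resize(b[160:260,180:300],(480,400),interpolation=cv2.INTER_CUBIC);B=cv2.resize(b[210:275,355:407],(320,400),interpolation=cv2.INTER_CUBIC)
cv2.imwrite("pics/crop0.png",np.hstack([A,B]))
E
```

```text
stage ((238.44512939453125, 210.493896484375), (124.67720794677734, 83.26537322998047), 6.340191841125488)
post ((279.0, 210.5), (9.0, 6.0), 90.0) [ 0.55433977 -0.05940213  0.094     ]
handle ((390.413818359375, 242.03448486328125), (8.170595169067383, 9.656157493591309), 68.19859313964844) [ 0.48352954 -0.29646389  0.18      ]
fork ((385.81134033203125, 240.33961486816406), (39.834556579589844, 28.02155113220215), 74.05460357666016) [array([ 0.5235, -0.2538]), array([ 0.5424, -0.3129]), array([ 0.4594, -0.337 ]), array([ 0.441 , -0.2784])]
```

View pics/crop0.png

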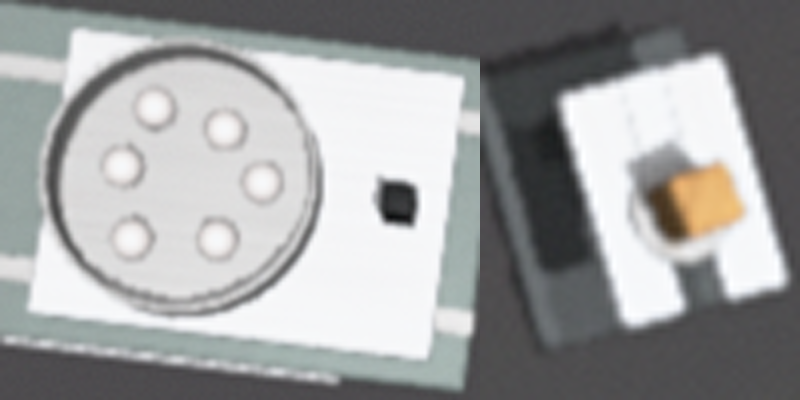

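The crop shows the six balls round a free centre, the post at (397,202) in the crop, and the stirrer collar in a slot that opens downwards and slightly right. Next I turn the tool to the stand's yaw of about 16°, fingers closing along its x, while rising.

Emit:
drive_tool:
  increments:
    - [0, 0, -1, 0, 0, 0.123, 1]
    - [0, 0, -1, 0, 0, 0.123, 1]
    - [0, 0, -1, 0, 0, 0.123, 1]
    - [0, 0, -1, 0, 0, 0.123, 1]
    - [0, 0, -1, 0, 0, 0.123, 1]
    - [0, 0, -1, 0, 0, 0.123, 1]
    - [0, 0, -1, 0, 0, 0.123, 1]
    - [0, 0, -1, 0, 0, 0.123, 1]

```text
time: 0.82
position: [0.1618, 0.5254, 0.2988]
orientation: [1.887, 2.511, -0.001]
wrist_force: [-0.6, 0.3, -0.7]
finger_gap: 0.0929
gripper_force: 0.0
```

```bash
cat >> h.py <<'E'
def to_tool(target,o=None):
    o=o or get_obs(); R=cv2.Rodrigues(np.array(o["orientation"]))[0]
    return R.T@(np.array(target)-o["position"])*100
E
python3 - <<'E'
from h import *
o=get_obs(); R=cv2.Rodrigues(o["orientation"])[0]; print(o["position"],o["joint_positions"].round(2)); print(R.round(3))
c=cal("top")
b=cv2.imread("pics/top0.png")
m=np.zeros(b.shape[:2],np.uint8); m[160:260,180:300]=(b.min(2)[160:260,180:300]>150)*255
k=max(cv2.findContours(m,cv2.RETR_EXTERNAL,cv2.CHAIN_APPROX_NONE)[0],key=cv2.contourArea)
# stage straight right edge and bottom/top edges by crop pixels (crop/4+offset)
px=lambda u,v:(180+u/4,160+v/4)
for a,bb in [((320,57),(463,77)),((320,342),(430,358)),((463,77),(430,358))]:
    p,q=onz("top",*px(*a),.045),onz("top",*px(*bb),.045); d=q-p; print("edge",np.degrees(np.arctan2(d[1],d[0])))
for u,v in [(182,180)]: print("dish rim c",onz("top",*px(u,v),.089))
print("post",onz("top",*px(397,203),.090))
w=proj("top",[0.42,-.15,.03]); print("weight",onz("top",326,275,.05),"ring",onz("top",258,280,.02))
print("to stand above",to_tool([.484,-.298,.30]))
E
```

```text
[0.16175382 0.52543085 0.29876612] [1.07 0.22 1.39 0.   1.53 0.79]
[[-0.278  0.961 -0.   ]
 [ 0.961  0.278 -0.001]
 [-0.001 -0.001 -1.   ]]
edge -96.09611334241647
edge -96.50572823358134
edge 175.43182796808458
dish rim c [0.56359327 0.06196266 0.089     ]
post [ 0.55436436 -0.05981899  0.09      ]
weight [ 0.41438942 -0.17148033  0.05      ] ring [ 0.39873711 -0.01371684  0.02      ]
to stand above [-8.80572892e+01  8.04566948e+00 -7.65201029e-02]
```

Emit:
drive_tool:
  increments:
    - [-2, 0.7, 0, 0, 0, 0, 1]
    - [-3.5, 1.25, 0, 0, 0, 0, 1]
    - [-3.5, 1.25, 0, 0, 0, 0, 1]
    - [-3.5, 1.25, 0, 0, 0, 0, 1]
    - [-3.5, 1.25, 0, 0, 0, 0, 1]
    - [-3.5, 1.25, 0, 0, 0, 0, 1]
    - [-3.5, 1.25, 0, 0, 0, 0, 1]
    - [-3.5, 1.25, 0, 0, 0, 0, 1]

```text
time: 1.48
position: [0.3282, 0.2968, 0.2986]
orientation: [-1.879, -2.518, 0.0]
wrist_force: [0.5, 0.6, -0.0]
finger_gap: 0.0934
gripper_force: 0.0
```

Emit:
drive_tool:
  increments:
    - [-3.5, 1.25, 0, 0, 0, 0, 1]
    - [-3.5, 1.25, 0, 0, 0, 0, 1]
    - [-3.5, 1.25, 0, 0, 0, 0, 1]
    - [-3.5, 1.25, 0, 0, 0, 0, 1]
    - [-3.5, 1.25, 0, 0, 0, 0, 1]
    - [-3.5, 1.25, 0, 0, 0, 0, 1]
    - [-3.5, 1.25, 0, 0, 0, 0, 1]
    - [-3.5, 1.25, 0, 0, 0, 0, 1]

```text
time: 2.15
position: [0.5038, 0.0566, 0.2985]
orientation: [-1.88, -2.517, 0.0]
wrist_force: [0.3, -0.3, 0.5]
finger_gap: 0.0932
gripper_force: 0.0
```

Emit:
drive_tool:
  increments:
    - [-3.5, 1.25, 0, 0, 0, 0, 1]
    - [-3.5, 1.25, 0, 0, 0, 0, 1]
    - [-3.5, 1.25, 0, 0, 0, 0, 1]
    - [-2, 0.7, 0, 0, 0, 0, 1]
    - [0, 0, 0, 0, 0, 0, 1]
    - [0, 0, 0, 0, 0, 0, 1]

```text
time: 2.65
position: [0.5814, -0.0497, 0.2975]
orientation: [-1.881, -2.514, 0.001]
wrist_force: [0.4, 0.1, 1.1]
finger_gap: 0.0931
gripper_force: 0.0
```

```bash
python3 - <<'E'
from h import *
o=get_obs(); print(o["position"],abs(o["joint_vel"]).max())
c=calibration("wrist"); np.save("c1.npy",c,allow_pickle=True); save("wrist","w1")
E
```

```text
[ 0.58135858 -0.04974209  0.29751609] 0.03424851237932518
```

View pics/w1.png

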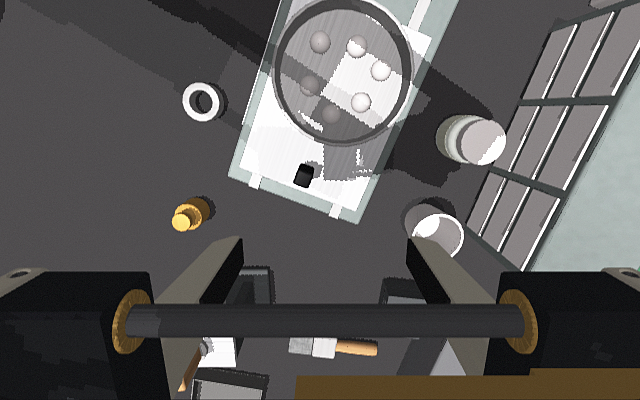

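The wrist picture shows the dish with outer rim centred near (343,72), the post at (306,174), the base's near end edge from (229,178) to (357,223), and the fork partly hidden behind the left finger.

```bash
python3 - <<'E'
from h import *
c0=np.load("c1.npy",allow_pickle=True).item()
f=200/np.tan(np.radians(c0["fov_y"])/2); C=(c0,f,cv2.Rodrigues(np.array(c0["rvec"]))[0],np.array(c0["tvec"]))
P=lambda u,v,z:onz("w",u,v,z,C)[:2]
a,b=P(229,178,.03),P(357,223,.03); d=b-a; print("base end",a,b,np.hypot(*d),np.arctan2(d[1],d[0]), "mid",(a+b)/2)
a2,b2=P(240,172,.045),P(358,210,.045);d=b2-a2;print("stage end",np.arctan2(d[1],d[0]))
im=cv2.imread("pics/w1.png"); h=cv2.cvtColor(im,cv2.COLOR_BGR2GRAY)
# rim: radial search for outermost dark->bright
pts=[]
for t in np.radians(np.arange(-40,221,4)):
    r=np.arange(60,82,.5); u=343+r*np.cos(t); v=72+r*np.sin(t); ok=(v>1)
    s=cv2.remap(h,u.astype(np.float32)[None],v.astype(np.float32)[None],1)[0].astype(float); g=np.gradient(cv2.GaussianBlur(s[None],(5,1),1)[0]); i=np.argmax(np.abs(g))
    if ok.all() and abs(g[i])>8: pts.append((u[i],v[i]))
pts=np.array(pts,np.float32)
W=np.array([P(u,v,.089) for u,v in pts])
def fit(W):
    A=np.c_[2*W,np.ones(len(W))]; s=np.linalg.lstsq(A,(W**2).sum(1),rcond=None)[0]; return s[:2],np.sqrt(s[2]+s[0]**2+s[1]**2)
for _ in range(5):
    c,r=fit(W); e=np.abs(np.hypot(*(W-c).T)-r); W=W[e<max(.002,np.median(e)*1.5)]
print("dish",c,r,len(W))
# post dark blob
m=np.zeros(h.shape,np.uint8); m[158:192,290:320]=(im.max(2)[158:192,290:320]<45)*255
k=max(cv2.findContours(m,0,1)[0],key=cv2.contourArea); R=cv2.minAreaRect(k); print("post",R,P(*R[0],.08))
for z in(.094,.045): print(z,proj("w",[.5535,-.061,z],C))
cv2.imwrite("pics/c1.png",cv2.resize(im[0:230,180:460],(672,552),interpolation=cv2.INTER_CUBIC))
E
```

```text
base end [ 0.45744065 -0.10236124] [ 0.64862939 -0.11535586] 0.1916298336781069 -0.06786311235120124 mid [ 0.55303502 -0.10885855]
stage end -0.03699927591036279
dish [0.56735368 0.06439254] 0.0750524447281983 34
post ((303.7945251464844, 175.54795837402344), (16.385761260986328, 21.7696533203125), 20.556047439575195) [ 0.55680163 -0.05891906]
0.094 [299.86927875 178.80010003]
0.045 [302.71923229 171.06888691]
```

View pics/c1.png

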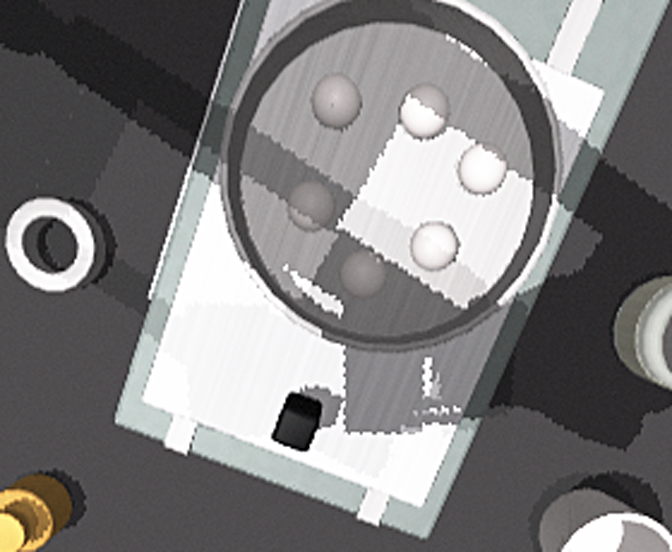

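The crop shows the base end corners at (117,423)/(430,538), stage corners at (143,403)/(424,505), the post top near (296,420), and the rim spanning x 221–560 with its bottom at 350.

```bash
python3 - <<'E'
from h import *
c0=np.load("c1.npy",allow_pickle=True).item()
f=200/np.tan(np.radians(c0["fov_y"])/2); C=(c0,f,cv2.Rodrigues(np.array(c0["rvec"]))[0],np.array(c0["tvec"]))
Q=lambda u,v,z:onz("w",180+u/2.4,v/2.4,z,C)[:2]
a,b=Q(117,423,.03),Q(430,538,.03); d=b-a; print("base end",np.hypot(*d),np.arctan2(d[1],d[0])); yaw=np.arctan2(d[1],d[0]); yv=np.array([-np.sin(yaw),np.cos(yaw)])
print("dish by base", (a+b)/2+.175*yv)
a,b=Q(143,403,.045),Q(424,505,.045); d=b-a; print("stage end",np.hypot(*d),np.arctan2(d[1],d[0]))
l,r=Q(221,165,.089),Q(560,165,.089); print("rim lr",l,r,(l+r)/2,np.hypot(*(r-l))); print("rim bottom",Q(390,350,.089))
a,b=Q(221,183,.03),Q(117,423,.03); d=a-b; print("side",np.arctan2(d[1],d[0])-np.pi/2)
for q in[(274,442),(309,452),(290,393),(323,402)]: print("post",Q(*q,.094))
print("balls",[Q(u,v,.06).round(3).tolist() for u,v in[(337,101),(425,110),(483,168),(434,245),(361,272),(310,206)]])
E
```

```text
base end 0.1962490059721754 -0.08240605989015255
dish by base [0.56880422 0.06630559]
stage end 0.16815352177074525 -0.07465591193469034
rim lr [0.49215323 0.04800846] [0.64046815 0.09141439] [0.56631069 0.06971142] 0.15453605056824699
rim bottom [ 0.59091564 -0.01021337]
side -0.18589765932382085
post [ 0.54868101 -0.06921492]
post [ 0.56672115 -0.06923595]
post [ 0.54989867 -0.04333327]
post [ 0.56654458 -0.04306346]
balls [[0.534, 0.093], [0.575, 0.101], [0.611, 0.085], [0.599, 0.044], [0.567, 0.021], [0.534, 0.044]]
```

Emit:
drive_tool:
  increments:
    - [-2, -1, 0, 0, 0, 0, 1]
    - [-3.5, -1.8, 0, 0, 0, 0, 1]
    - [-3.5, -1.8, 0, 0, 0, 0, 1]
    - [-3.5, -1.8, 0, 0, 0, 0, 1]
    - [-3.5, -1.8, 0, 0, 0, 0, 1]
    - [-3.5, -1.8, 0, 0, 0, 0, 1]
    - [-3.5, -1.8, 0, 0, 0, 0, 1]
    - [-3.5, -1.8, 0, 0, 0, 0, 1]

```text
time: 3.37
position: [0.5258, -0.3412, 0.2994]
orientation: [1.877, 2.519, 0.001]
wrist_force: [0.6, 0.1, 0.3]
finger_gap: 0.0929
gripper_force: 0.0
```

Emit:
drive_tool:
  increments:
    - [-3.0, -1.6, 0, 0, 0, 0, 1]
    - [-1.5, -1, 0, 0, 0, 0, 1]
    - [0, 0, 0, 0, 0, 0, 1]
    - [0, 0, 0, 0, 0, 0, 1]

```text
time: 3.7
position: [0.514, -0.3911, 0.2986]
orientation: [-1.88, -2.516, -0.002]
wrist_force: [1.0, 0.5, -0.3]
finger_gap: 0.0932
gripper_force: 0.0
```

```bash
python3 - <<'E'
from h import *
o=get_obs(); print(o["position"],abs(o["joint_vel"]).max(),o["joint_positions"].round(2))
c=calibration("wrist"); np.save("c2.npy",c,allow_pickle=True); im=save("wrist","w2")
C=cal("wrist"); u,v=proj("wrist",[.484,-.298,.15],C).astype(int); print(u,v)
x0=max(u-100,0);y0=max(v-90,0); print(x0,y0); cv2.imwrite("pics/c2.png",cv2.resize(im[y0:y0+180,x0:x0+200],None,fx=3.2,fy=3.2,interpolation=cv2.INTER_CUBIC))
E
```

```text
[ 0.51400546 -0.39110053  0.29859847] 0.03535659181317673 [-0.82  0.4   1.14  0.    1.6  -1.11]
321 86
221 0
```

View pics/c2.png

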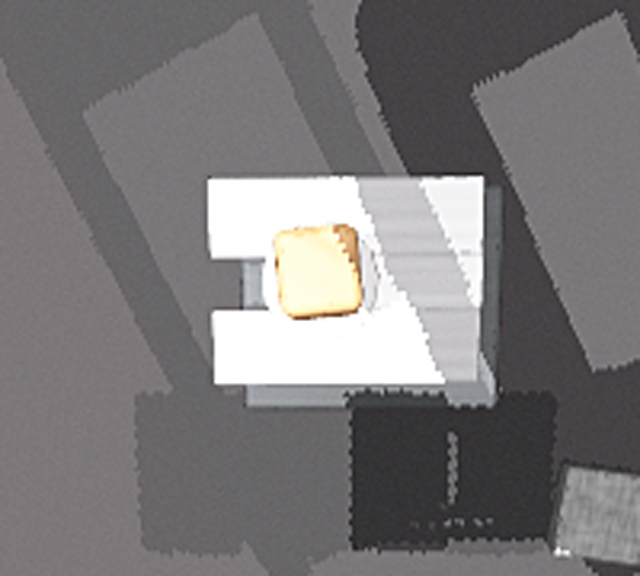

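The crop shows the fork (corners (208,178), (485,178), (215,384), (477,384)) aligned with the tool, the slot opening left, and the handle top at about (320,270), turned roughly 7°.

```bash
python3 - <<'E'
from h import *
c0=np.load("c2.npy",allow_pickle=True).item()
f=200/np.tan(np.radians(c0["fov_y"])/2); C=(c0,f,cv2.Rodrigues(np.array(c0["rvec"]))[0],np.array(c0["tvec"]))
Q=lambda u,v,z:onz("w",221+u/3.2,v/3.2,z,C)[:2]
k=[Q(*q,.13) for q in[(208,178),(485,178),(477,384),(215,384)]]
for i in range(4): d=k[(i+1)%4]-k[i]; print(np.hypot(*d),np.degrees(np.arctan2(d[1],d[0])))
m=np.mean(k,0); print("seat",m-.008*np.array([np.cos(.283),np.sin(.283)]))
# slot mid at mouth
print("slot mouth mid",Q(212,285,.13))
h=[Q(*q,.186) for q in[(274,232),(347,225),(362,311),(286,319)]]
for i in range(4): d=h[(i+1)%4]-h[i]; print("h",np.hypot(*d),np.degrees(np.arctan2(d[1],d[0])))
hc=np.mean(h,0); print("handle top",hc,"to tool",to_tool([*hc,.145]))
E
```

```text
0.08376077663245837 16.42106691785656
0.06040056099969228 -73.5920291116813
0.08352608449102734 -163.56646693967602
0.06041913640712885 106.6305370275847
seat [ 0.48344484 -0.30001364]
slot mouth mid [ 0.45122801 -0.30993437]
h 0.018705271448788616 21.526153773202427
h 0.021233668434689806 -62.71716676967367
h 0.01992395231905766 -157.8466689250643
h 0.021364161948717507 113.97365864991116
handle top [ 0.48339663 -0.30052306] to tool [ 9.46675861 -0.42923333 15.39661418]
```

Emit:
drive_tool:
  increments:
    - [2.4, -0.1, 0, 0, 0, 0, 0.2]
    - [3.0, -0.15, 1, 0, 0, 0, 0.2]
    - [2.7, -0.1, 2, 0, 0, 0, 0.2]
    - [1.4, -0.08, 2, 0, 0, -0.11, 0.2]
    - [0, 0, 2.5, 0, 0, 0, 0.2]
    - [0, 0, 2.5, 0, 0, 0, 0.2]
    - [0, 0, 2, 0, 0, 0, 0.2]
    - [0, 0, 1.4, 0, 0, 0, 0.2]

```text
time: 4.42
position: [0.4829, -0.2986, 0.1633]
orientation: [-1.733, -2.618, -0.002]
wrist_force: [-0.2, 0.6, -0.1]
finger_gap: 0.0558
gripper_force: 0.0
```

Emit:
drive_tool:
  increments:
    - [0, 0, 1, 0, 0, 0, 0.2]
    - [0, 0, 1, 0, 0, 0, 0.2]
    - [0, 0, 0, 0, 0, 0, 0.2]
    - [0, 0, 0, 0, 0, 0, 0.2]

```text
time: 4.75
position: [0.4833, -0.3015, 0.1449]
orientation: [1.737, 2.618, 0.0]
wrist_force: [-0.4, -0.6, -0.0]
finger_gap: 0.0557
gripper_force: 0.0
```

```bash
python3 - <<'E'
from h import *
o=get_obs(); R=cv2.Rodrigues(o["orientation"])[0]
print(o["position"],np.degrees(np.arctan2(R[1,1],R[0,1])),to_tool([.4834,-.3002,.145]),o["finger_gap"])
E
```

```text
[ 0.4832803  -0.30152622  0.1449222 ] 22.861582032583442 [ 0.11755398  0.06255537 -0.00776329] 0.05574915667117345
```

Well placed; close on the handle.

Emit:
drive_tool:
  increments:
    - [0.1, 0.05, 0, 0, 0, 0, -1]
    - [0, 0, 0, 0, 0, 0, -1]
    - [0, 0, 0, 0, 0, 0, -1]
    - [0, 0, 0, 0, 0, 0, -1]
    - [0, 0, 0, 0, 0, 0, -1]
    - [0, 0, 0, 0, 0, 0, -1]
  squeeze: 25

```text
time: 5.25
position: [0.4831, -0.3013, 0.1449]
orientation: [1.738, 2.616, 0.0]
wrist_force: [-0.7, -0.3, 2.0]
finger_gap: 0.0219
gripper_force: 25.0
```

Emit:
drive_tool:
  increments:
    - [0, 0, -0.3, 0, 0, 0, -1]
    - [0, 0, -0.4, 0, 0, 0, -1]
    - [0, 0, -0.3, 0, 0, 0, -1]
    - [0, 0, 0, 0, 0, 0, -1]
    - [0, 0, 0, 0, 0, 0, -1]

```text
time: 5.67
position: [0.4832, -0.3013, 0.155]
orientation: [1.738, 2.616, -0.0]
wrist_force: [0.1, 0.3, -0.6]
finger_gap: 0.0219
gripper_force: 25.0
```

```bash
python3 - <<'E'
from h import *
o=get_obs(); R=cv2.Rodrigues(o["orientation"])[0]
print(o["position"],np.degrees(np.arctan2(R[1,1],R[0,1])),o["finger_gap"],o["gripper_force"],o["wrist_force"])
p=o["position"]; q=p-.075*np.array([np.cos(.286),np.sin(.286),0]); print("out",to_tool(q))
q2=np.array([.567,.065,.30]); q3=q+[0,0,.08]; print("to dish",(R.T@(q2-q3)*100)); print("scope x,y in tool",R.T@[np.cos(-.08),np.sin(-.08),0],R.T@[-np.sin(-.08),np.cos(-.08),0])
E
```

```text
[ 0.48315659 -0.30129815  0.15496011] 22.8024940364728 0.021940744589989916 24.985924065113068 [ 0.10536074  0.32772746 -0.62311107]
out [ 8.38084431e-01 -7.45302692e+00 -2.04857057e-03]
to dish [29.67597527 29.37957738 -6.5141595 ]
scope x,y in tool [-4.59985086e-01  8.87926531e-01  4.43293385e-04] [ 8.87926469e-01  4.59985250e-01 -3.93395624e-04]
```

Emit:
drive_tool:
  increments:
    - [0.08, -0.75, 0, 0, 0, 0, -1]
    - [0.17, -1.5, 0, 0, 0, 0, -1]
    - [0.17, -1.5, 0, 0, 0, 0, -1]
    - [0.17, -1.5, 0, 0, 0, 0, -1]
    - [0.17, -1.5, 0, 0, 0, 0, -1]
    - [0.08, -0.75, 0, 0, 0, 0, -1]
    - [0, 0, -1, 0, 0, 0, -1]
    - [0, 0, -2, 0, 0, 0, -1]

```text
time: 6.33
position: [0.4087, -0.3215, 0.1834]
orientation: [-1.738, -2.611, -0.003]
wrist_force: [0.3, -0.5, -1.2]
finger_gap: 0.0219
gripper_force: 25.0
```

Emit:
drive_tool:
  increments:
    - [0, 0, -2.5, 0, 0, 0, -1]
    - [0, 0, -2, 0, 0, 0, -1]
    - [0.6, 0.6, -1, 0, 0, 0, -1]
    - [1.2, 1.2, 0, 0, 0, 0, -1]
    - [2, 2, 0, 0, 0, 0, -1]
    - [2.5, 2.5, 0, 0, 0, 0, -1]
    - [2.5, 2.5, 0, 0, 0, 0, -1]
    - [2.5, 2.5, 0, 0, 0, 0, -1]

```text
time: 7.0
position: [0.4713, -0.1724, 0.2397]
orientation: [-1.739, -2.616, -0.001]
wrist_force: [-0.2, -0.0, -1.6]
finger_gap: 0.022
gripper_force: 25.0
```

Emit:
drive_tool:
  increments:
    - [2.5, 2.5, 0, 0, 0, 0, -1]
    - [2.5, 2.5, 0, 0, 0, 0, -1]
    - [2.5, 2.5, 0, 0, 0, 0, -1]
    - [2.5, 2.5, 0, 0, 0, 0, -1]
    - [2.5, 2.5, 0, 0, 0, 0, -1]
    - [2.5, 2.3, 0, 0, 0, 0, -1]
    - [2, 1.9, 0, 0, 0, 0, -1]
    - [1.4, 1.4, 0, 0, 0, 0, -1]

```text
time: 7.67
position: [0.5666, 0.0689, 0.2395]
orientation: [-1.735, -2.618, -0.001]
wrist_force: [-1.2, 0.3, -1.3]
finger_gap: 0.022
gripper_force: 25.0
```

Emit:
drive_tool:
  increments:
    - [0.5, 0.5, 0, 0, 0, 0, -1]
    - [0, 0, 0, 0, 0, 0, -1]
    - [0, 0, 0, 0, 0, 0, -1]

```text
time: 7.92
position: [0.5688, 0.0718, 0.2394]
orientation: [-1.737, -2.617, 0.001]
wrist_force: [-0.9, -0.4, -1.7]
finger_gap: 0.0219
gripper_force: 25.0
```

```bash
python3 - <<'E'
from h import *
o=get_obs(); print(o["position"],o["finger_gap"],to_tool([.567,.065,.235]),abs(o["joint_vel"]).max())
im=save("wrist","w3"); print(proj("wrist",[.567,.065,.115]),proj("wrist",[.567,.065,.089]))
cv2.imwrite("pics/w3b.png",im)
b=save("top","top3");s=save("scene","scene3")
for n in("top","scene"): print(n,proj(n,[.567,.065,.089]),proj(n,[*o["position"][:2],o["position"][2]-.12]))
cv2.imwrite("pics/c3.png",np.hstack([cv2.resize(im,(400,250)),cv2.resize(s[200:300,310:450],(400,286))[:250]]))
E
```

```text
[0.56875323 0.0718029  0.23942859] 0.021925080963142253 [-0.55868241 -0.42538702  0.44336959] 0.026247649655742177
[320.70426154 198.27911498] [321.05068384 191.42934663]
top [224.23856977 203.46795255] [219.18155238 200.39643212]
scene [377.30693457 244.79769899] [380.51234556 236.8422138 ]
```

View pics/c3.png

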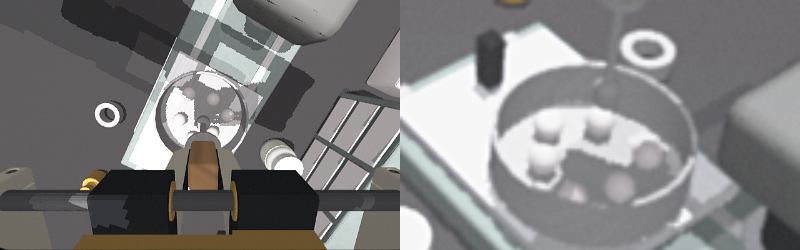

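The left panel shows the stirrer hanging over the dish, near its middle, with fingers square on the handle. The right panel shows the rim centred where I projected it, to about 1 px. I'll move to the centre and descend, and work out the stirring rows.

Emit:
drive_tool:
  increments:
    - [-0.3, -0.25, 0, 0, 0, 0, -1]
    - [-0.25, -0.15, 0, 0, 0, 0, -1]
    - [0, 0, 0.5, 0, 0, 0, -1]
    - [0, 0, 1, 0, 0, 0, -1]
    - [0, 0, 1.3, 0, 0, 0, -1]
    - [0, 0, 1.3, 0, 0, 0, -1]
    - [0, 0, 1.0, 0, 0, 0, -1]
    - [0, 0, 0.7, 0, 0, 0, -1]

```text
time: 8.73
position: [0.5668, 0.0652, 0.1797]
orientation: [-1.737, -2.615, 0.002]
wrist_force: [-0.3, -0.3, -1.4]
finger_gap: 0.0217
gripper_force: 25.0
```

Emit:
drive_tool:
  increments:
    - [0, 0, 0.4, 0, 0, 0, -1]
    - [0, 0, 0.3, 0, 0, 0, -1]
    - [0, 0, 0.1, 0, 0, 0, -1]
    - [0, 0, 0, 0, 0, 0, -1]

```text
time: 9.07
position: [0.5679, 0.0652, 0.1738]
orientation: [1.738, 2.617, 0.0]
wrist_force: [-0.2, 0.1, -2.0]
finger_gap: 0.0221
gripper_force: 25.0
```

```bash
python3 - <<'E'
from h import *
o=get_obs(); R=cv2.Rodrigues(o["orientation"])[0]; print(o["position"],o["wrist_force"],to_tool([.567,.0645,.172]))
y=-.08; ox=R.T@[np.cos(y),np.sin(y),0]; oy=R.T@[-np.sin(y),np.cos(y),0]
print("far",to_tool(np.array([.567,.0645,.172])+.0365*np.array([np.cos(y),np.sin(y),0])))
t=-np.radians(15*np.arange(25)); p=(3.65*(np.cos(t)[:,None]*ox+np.sin(t)[:,None]*oy))[:,:2]
d=np.diff(p.round(2),axis=0)
for i in range(0,24,8): print([[round(a,2),round(b,2),0,0,0,0,-1] for a,b in d[i:i+8]])
E
```

```text
[0.56785354 0.06521019 0.1737645 ] [-0.22146969  0.12078224 -1.9660137 ] [-0.03234843 -0.10626328  0.17642305]
far [-1.71159797  3.13451122  0.17770228]
[[np.float64(-0.78), np.float64(-0.54), 0, 0, 0, 0, -1], [np.float64(-0.61), np.float64(-0.73), 0, 0, 0, 0, -1], [np.float64(-0.41), np.float64(-0.87), 0, 0, 0, 0, -1], [np.float64(-0.17), np.float64(-0.93), 0, 0, 0, 0, -1], [np.float64(0.09), np.float64(-0.95), 0, 0, 0, 0, -1], [np.float64(0.32), np.float64(-0.9), 0, 0, 0, 0, -1], [np.float64(0.54), np.float64(-0.78), 0, 0, 0, 0, -1], [np.float64(0.73), np.float64(-0.61), 0, 0, 0, 0, -1]]
[[np.float64(0.87), np.float64(-0.41), 0, 0, 0, 0, -1], [np.float64(0.93), np.float64(-0.17), 0, 0, 0, 0, -1], [np.float64(0.95), np.float64(0.09), 0, 0, 0, 0, -1], [np.float64(0.9), np.float64(0.32), 0, 0, 0, 0, -1], [np.float64(0.78), np.float64(0.54), 0, 0, 0, 0, -1], [np.float64(0.61), np.float64(0.73), 0, 0, 0, 0, -1], [np.float64(0.41), np.float64(0.87), 0, 0, 0, 0, -1], [np.float64(0.17), np.float64(0.93), 0, 0, 0, 0, -1]]
[[np.float64(-0.09), np.float64(0.95), 0, 0, 0, 0, -1], [np.float64(-0.32), np.float64(0.9), 0, 0, 0, 0, -1], [np.float64(-0.54), np.float64(0.78), 0, 0, 0, 0, -1], [np.float64(-0.73), np.float64(0.61), 0, 0, 0, 0, -1], [np.float64(-0.87), np.float64(0.41), 0, 0, 0, 0, -1], [np.float64(-0.93), np.float64(0.17), 0, 0, 0, 0, -1], [np.float64(-0.95), np.float64(-0.09), 0, 0, 0, 0, -1], [np.float64(-0.9), np.float64(-0.32), 0, 0, 0, 0, -1]]
```

Emit:
drive_tool:
  increments:
    - [0, 0, 0.2, 0, 0, 0, -1]
    - [-0.26, 0.46, 0, 0, 0, 0, -1]
    - [-0.29, 0.53, 0, 0, 0, 0, -1]
    - [-0.29, 0.53, 0, 0, 0, 0, -1]
    - [-0.29, 0.53, 0, 0, 0, 0, -1]
    - [-0.29, 0.54, 0, 0, 0, 0, -1]
    - [-0.29, 0.54, 0, 0, 0, 0, -1]
    - [0, 0, 0, 0, 0, 0, -1]

```text
time: 9.73
position: [0.6045, 0.0613, 0.1714]
orientation: [1.739, 2.616, 0.0]
wrist_force: [0.6, 0.7, -1.3]
finger_gap: 0.0217
gripper_force: 25.0
```

Emit:
drive_tool:
  increments:
    - [-0.78, -0.54, 0, 0, 0, 0, -1]
    - [-0.61, -0.73, 0, 0, 0, 0, -1]
    - [-0.41, -0.87, 0, 0, 0, 0, -1]
    - [-0.17, -0.93, 0, 0, 0, 0, -1]
    - [0.09, -0.95, 0, 0, 0, 0, -1]
    - [0.32, -0.9, 0, 0, 0, 0, -1]
    - [0.54, -0.78, 0, 0, 0, 0, -1]
    - [0.73, -0.61, 0, 0, 0, 0, -1]

```text
time: 10.4
position: [0.5448, 0.0344, 0.1718]
orientation: [-1.739, -2.616, -0.0]
wrist_force: [-0.6, 0.4, -1.8]
finger_gap: 0.022
gripper_force: 25.0
```

Emit:
drive_tool:
  increments:
    - [0.87, -0.41, 0, 0, 0, 0, -1]
    - [0.93, -0.17, 0, 0, 0, 0, -1]
    - [0.95, 0.09, 0, 0, 0, 0, -1]
    - [0.9, 0.32, 0, 0, 0, 0, -1]
    - [0.78, 0.54, 0, 0, 0, 0, -1]
    - [0.61, 0.73, 0, 0, 0, 0, -1]
    - [0.41, 0.87, 0, 0, 0, 0, -1]
    - [0.17, 0.93, 0, 0, 0, 0, -1]

```text
time: 11.07
position: [0.5519, 0.0988, 0.1716]
orientation: [1.737, 2.617, 0.0]
wrist_force: [-0.1, 0.2, -1.2]
finger_gap: 0.0218
gripper_force: 25.0
```

Emit:
drive_tool:
  increments:
    - [-0.09, 0.95, 0, 0, 0, 0, -1]
    - [-0.32, 0.9, 0, 0, 0, 0, -1]
    - [-0.54, 0.78, 0, 0, 0, 0, -1]
    - [-0.73, 0.61, 0, 0, 0, 0, -1]
    - [-0.87, 0.41, 0, 0, 0, 0, -1]
    - [-0.93, 0.17, 0, 0, 0, 0, -1]
    - [-0.95, -0.09, 0, 0, 0, 0, -1]
    - [-0.9, -0.32, 0, 0, 0, 0, -1]

```text
time: 11.73
position: [0.6036, 0.0601, 0.1715]
orientation: [1.739, 2.616, -0.0]
wrist_force: [-0.4, 0.1, -1.6]
finger_gap: 0.0215
gripper_force: 25.0
```

```bash
python3 - <<'E'
from h import *
o=get_obs(); R=cv2.Rodrigues(o["orientation"])[0]; print(o["position"],o["finger_gap"]); y=-.08
print("err to far",to_tool(np.array([.567,.0645,.172])+.0365*np.array([np.cos(y),np.sin(y),0])))
b=save("scene","s4"); cv2.imwrite("pics/c4.png",cv2.resize(b[190:310,300:460],(640,480),interpolation=2))
E
```

```text
[0.60363796 0.06008194 0.17150864] 0.02145489910673779
err to far [ 0.14826993  0.03460231 -0.0491639 ]
```

View pics/c4.png

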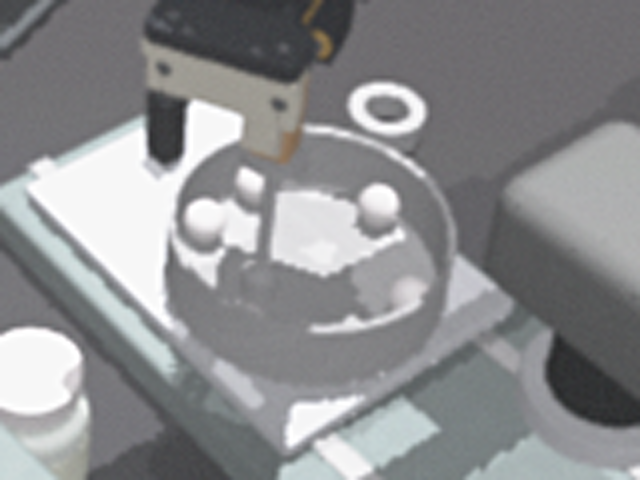

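After one round, balls are visible at (203,220), (250,187), (378,207) and (407,292) in the dish with the stem at (265,220); none is outside. Two more rounds.

Emit:
drive_tool:
  increments:
    - [-0.78, -0.54, 0, 0, 0, 0, -1]
    - [-0.61, -0.73, 0, 0, 0, 0, -1]
    - [-0.41, -0.87, 0, 0, 0, 0, -1]
    - [-0.17, -0.93, 0, 0, 0, 0, -1]
    - [0.09, -0.95, 0, 0, 0, 0, -1]
    - [0.32, -0.9, 0, 0, 0, 0, -1]
    - [0.54, -0.78, 0, 0, 0, 0, -1]
    - [0.73, -0.61, 0, 0, 0, 0, -1]

```text
time: 12.45
position: [0.5448, 0.0346, 0.1718]
orientation: [-1.739, -2.616, 0.0]
wrist_force: [0.1, 0.8, -1.3]
finger_gap: 0.0217
gripper_force: 25.0
```

Emit:
drive_tool:
  increments:
    - [0.87, -0.41, 0, 0, 0, 0, -1]
    - [0.93, -0.17, 0, 0, 0, 0, -1]
    - [0.95, 0.09, 0, 0, 0, 0, -1]
    - [0.9, 0.32, 0, 0, 0, 0, -1]
    - [0.78, 0.54, 0, 0, 0, 0, -1]
    - [0.61, 0.73, 0, 0, 0, 0, -1]
    - [0.41, 0.87, 0, 0, 0, 0, -1]
    - [0.17, 0.93, 0, 0, 0, 0, -1]

```text
time: 13.12
position: [0.5519, 0.0987, 0.1716]
orientation: [1.737, 2.617, 0.0]
wrist_force: [-1.4, -0.2, -1.0]
finger_gap: 0.0218
gripper_force: 25.0
```

Emit:
drive_tool:
  increments:
    - [-0.09, 0.95, 0, 0, 0, 0, -1]
    - [-0.32, 0.9, 0, 0, 0, 0, -1]
    - [-0.54, 0.78, 0, 0, 0, 0, -1]
    - [-0.73, 0.61, 0, 0, 0, 0, -1]
    - [-0.87, 0.41, 0, 0, 0, 0, -1]
    - [-0.93, 0.17, 0, 0, 0, 0, -1]
    - [-0.95, -0.09, 0, 0, 0, 0, -1]
    - [-0.9, -0.32, 0, 0, 0, 0, -1]

```text
time: 13.78
position: [0.6036, 0.0601, 0.1715]
orientation: [-1.739, -2.616, 0.0]
wrist_force: [0.1, -0.3, -0.9]
finger_gap: 0.0217
gripper_force: 25.0
```

Emit:
drive_tool:
  increments:
    - [-0.78, -0.54, 0, 0, 0, 0, -1]
    - [-0.61, -0.73, 0, 0, 0, 0, -1]
    - [-0.41, -0.87, 0, 0, 0, 0, -1]
    - [-0.17, -0.93, 0, 0, 0, 0, -1]
    - [0.09, -0.95, 0, 0, 0, 0, -1]
    - [0.32, -0.9, 0, 0, 0, 0, -1]
    - [0.54, -0.78, 0, 0, 0, 0, -1]
    - [0.73, -0.61, 0, 0, 0, 0, -1]

```text
time: 14.45
position: [0.5448, 0.0346, 0.1718]
orientation: [-1.739, -2.616, -0.0]
wrist_force: [0.5, 0.5, -1.5]
finger_gap: 0.0219
gripper_force: 25.0
```

Emit:
drive_tool:
  increments:
    - [0.87, -0.41, 0, 0, 0, 0, -1]
    - [0.93, -0.17, 0, 0, 0, 0, -1]
    - [0.95, 0.09, 0, 0, 0, 0, -1]
    - [0.9, 0.32, 0, 0, 0, 0, -1]
    - [0.78, 0.54, 0, 0, 0, 0, -1]
    - [0.61, 0.73, 0, 0, 0, 0, -1]
    - [0.41, 0.87, 0, 0, 0, 0, -1]
    - [0.17, 0.93, 0, 0, 0, 0, -1]

```text
time: 15.12
position: [0.5519, 0.0987, 0.1716]
orientation: [1.737, 2.617, 0.0]
wrist_force: [-0.2, 0.1, -0.9]
finger_gap: 0.0217
gripper_force: 25.0
```

Emit:
drive_tool:
  increments:
    - [-0.09, 0.95, 0, 0, 0, 0, -1]
    - [-0.32, 0.9, 0, 0, 0, 0, -1]
    - [-0.54, 0.78, 0, 0, 0, 0, -1]
    - [-0.73, 0.61, 0, 0, 0, 0, -1]
    - [-0.87, 0.41, 0, 0, 0, 0, -1]
    - [-0.93, 0.17, 0, 0, 0, 0, -1]
    - [-0.95, -0.09, 0, 0, 0, 0, -1]
    - [-0.9, -0.32, 0, 0, 0, 0, -1]

```text
time: 15.78
position: [0.6035, 0.0601, 0.1715]
orientation: [-1.739, -2.616, 0.0]
wrist_force: [0.3, -0.7, -1.4]
finger_gap: 0.0217
gripper_force: 25.0
```

Emit:
drive_tool:
  increments:
    - [0, 0, 0, 0, 0, 0, -1]
    - [0, 0, 0, 0, 0, 0, -1]
    - [0, 0, -0.5, 0, 0, 0, -1]
    - [0, 0, -1, 0, 0, 0, -1]
    - [0, 0, -1.5, 0, 0, 0, -1]
    - [0, 0, -1.7, 0, 0, 0, -1]
    - [0, 0, -1.4, 0, 0, 0, -1]
    - [0, 0, -0.7, 0, 0, 0, -1]

```text
time: 16.45
position: [0.6041, 0.0621, 0.2431]
orientation: [1.735, 2.614, 0.004]
wrist_force: [-0.8, -0.6, -1.1]
finger_gap: 0.0218
gripper_force: 25.0
```

```bash
python3 - <<'E'
from h import *
o=get_obs(); R=cv2.Rodrigues(o["orientation"])[0]; print(o["position"],np.degrees(np.arctan2(R[1,1],R[0,1])))
out=np.array([.4831,-.3013,.239])-.075*np.array([np.cos(.286),np.sin(.286),0]); print(to_tool(out))
b=save("scene","s5"); cv2.imwrite("pics/c5.png",cv2.resize(b[190:310,300:460],(640,480),interpolation=2))
# ball blobs in wrist/top later
E
```

```text
[0.60405435 0.06210905 0.24309181] 22.853406824771408
[-27.94534155 -32.71352475   0.33037432]
```

Emit:
drive_tool:
  increments:
    - [-0.7, -0.8, 0, 0, 0, 0, -1]
    - [-1.2, -1.4, 0, 0, 0, 0, -1]
    - [-2.45, -2.87, 0, 0, 0, 0, -1]
    - [-2.45, -2.87, 0, 0, 0, 0, -1]
    - [-2.45, -2.87, 0, 0, 0, 0, -1]
    - [-2.45, -2.87, 0, 0, 0, 0, -1]
    - [-2.45, -2.87, 0, 0, 0, 0, -1]
    - [-2.45, -2.87, 0, 0, 0, 0, -1]

```text
time: 17.17
position: [0.4863, -0.168, 0.2387]
orientation: [-1.737, -2.616, 0.001]
wrist_force: [-0.2, -0.9, -1.8]
finger_gap: 0.0221
gripper_force: 25.0
```

Emit:
drive_tool:
  increments:
    - [-2.45, -2.87, 0, 0, 0, 0, -1]
    - [-2.45, -2.87, 0, 0, 0, 0, -1]
    - [-2.45, -2.87, 0, 0, 0, 0, -1]
    - [-2.45, -2.87, 0, 0, 0, 0, -1]
    - [-1.0, -1.2, 0, 0, 0, 0, -1]
    - [-0.5, -0.6, 0, 0, 0, 0, -1]
    - [0, 0, 0, 0, 0, 0, -1]
    - [0, 0, 0, 0, 0, 0, -1]

```text
time: 17.83
position: [0.4095, -0.3216, 0.239]
orientation: [-1.739, -2.615, -0.002]
wrist_force: [-0.0, 0.9, -1.6]
finger_gap: 0.0216
gripper_force: 25.0
```

```bash
python3 - <<'E'
from h import *
o=get_obs(); print(o["position"])
out=np.array([.4831,-.3013,.157])-.075*np.array([np.cos(.286),np.sin(.286),0]); print(to_tool(out))
E
```

```text
[ 0.40953782 -0.32157632  0.23902698]
[-0.15775825  0.11310272  8.20245309]
```

View pics/c5.png

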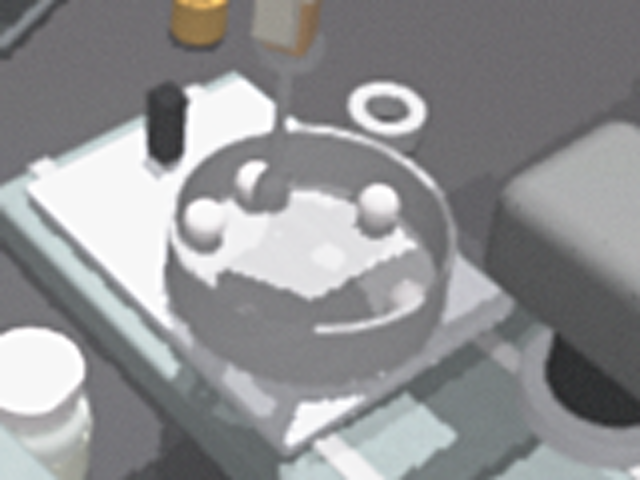

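After stirring, the balls are in the dish (visible at (203,222), (252,178), (378,208) and (407,292)) and the stirrer is clear. I lower it in front of the slot and check.

Emit:
drive_tool:
  increments:
    - [-0.08, 0.05, 0.8, 0, 0, 0, -1]
    - [-0.08, 0.06, 1.5, 0, 0, 0, -1]
    - [0, 0, 2, 0, 0, 0, -1]
    - [0, 0, 2, 0, 0, 0, -1]
    - [0, 0, 1.2, 0, 0, 0, -1]
    - [0, 0, 0.7, 0, 0, 0, -1]
    - [0, 0, 0, 0, 0, 0, -1]
    - [0, 0, 0, 0, 0, 0, -1]

```text
time: 18.5
position: [0.412, -0.3226, 0.1576]
orientation: [-1.736, -2.618, -0.0]
wrist_force: [0.5, 0.4, -1.1]
finger_gap: 0.0218
gripper_force: 25.0
```

```bash
python3 - <<'E'
from h import *
o=get_obs(); print(o["position"]); print(to_tool([.4831,-.3010,.157]))
E
```

```text
[ 0.41197255 -0.3225948   0.15761978]
[-0.77683432  7.39263615  0.06161501]
```

Emit:
drive_tool:
  increments:
    - [-0.08, 0.7, 0, 0, 0, 0, -1]
    - [-0.13, 1.2, 0, 0, 0, 0, -1]
    - [-0.14, 1.3, 0, 0, 0, 0, -1]
    - [-0.14, 1.3, 0, 0, 0, 0, -1]
    - [-0.13, 1.2, 0, 0, 0, 0, -1]
    - [-0.1, 1.0, 0, 0, 0, 0, -1]
    - [-0.06, 0.65, 0, 0, 0, 0, -1]
    - [0, 0, 0, 0, 0, 0, -1]

```text
time: 19.17
position: [0.4837, -0.3014, 0.1575]
orientation: [1.736, 2.618, 0.0]
wrist_force: [-1.1, 0.1, -1.3]
finger_gap: 0.0219
gripper_force: 25.0
```

```bash
python3 - <<'E'
from h import *
o=get_obs(); print(o["position"],o["wrist_force"]); print(to_tool([.4831,-.3013,.1455]))
E
```

```text
[ 0.48374813 -0.30142979  0.1574814 ] [-1.14634722  0.08393362 -1.31566539]
[ 0.0371636  -0.05509096  1.1981204 ]
```

Emit:
drive_tool:
  increments:
    - [0, 0, 0.4, 0, 0, 0, -1]
    - [0, 0, 0.4, 0, 0, 0, -1]
    - [0, 0, 0.3, 0, 0, 0, -1]
    - [0, 0, 0.1, 0, 0, 0, -1]
    - [0, 0, 0, 0, 0, 0, -1]
    - [0, 0, 0, 0, 0, 0, -1]

```text
time: 19.67
position: [0.482, -0.3023, 0.1456]
orientation: [-1.739, -2.616, -0.0]
wrist_force: [0.2, 0.3, -2.1]
finger_gap: 0.0218
gripper_force: 25.0
```

Emit:
drive_tool:
  increments:
    - [0, 0, 0, 0, 0, 0, -0.4]
    - [0, 0, 0, 0, 0, 0, -0.2]
    - [0, 0, 0, 0, 0, 0, 0.1]
    - [0, 0, 0, 0, 0, 0, 0.3]
    - [0, 0, 0, 0, 0, 0, 0.3]
    - [0, 0, 0, 0, 0, 0, 0.3]

```text
time: 20.17
position: [0.4823, -0.3021, 0.1457]
orientation: [1.738, 2.617, -0.0]
wrist_force: [-0.6, 0.2, -0.3]
finger_gap: 0.0567
gripper_force: 0.0
```

Emit:
drive_tool:
  increments:
    - [0, 0, -0.5, 0, 0, 0, 0.3]
    - [0, 0, -1.5, 0, 0, 0, 0.3]
    - [0, 0, -2.5, 0, 0, 0, 0.3]
    - [0, 0, -2, 0, 0, 0, 0.3]
    - [0, 0, -1, 0, 0, 0, 0.3]
    - [0, 0, 0, 0, 0, 0, 0.3]

```text
time: 20.67
position: [0.4834, -0.3032, 0.2236]
orientation: [1.735, 2.612, -0.001]
wrist_force: [0.6, 0.2, -0.1]
finger_gap: 0.06
gripper_force: 0.0
```

```bash
python3 - <<'E'
from h import *
o=get_obs(); print(o["position"],o["finger_gap"])
a=save("scene","s6"); t=save("top","t6")
cv2.imwrite("pics/c6.png",np.hstack([cv2.resize(a[110:210,255:345],(396,440),interpolation=2),cv2.resize(cv2.imread("pics/scene0.png")[110:210,255:345],(396,440),interpolation=2)]))
# displacement to post at height above (z .19), with yaw change to scope x
p=np.array([.557,-.0595,.19]); print(to_tool(p))
E
```

```text
[ 0.48343244 -0.30316618  0.22361365] 0.060005644090183954
[19.45244059 16.30007922  3.03494668]
```

View pics/c6.png

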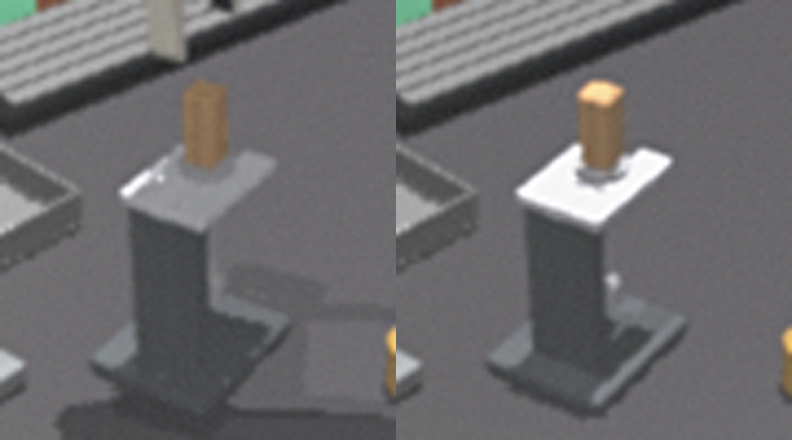

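The handle stands upright on the fork at (205,125) in the left panel, matching the start picture on the right, so the stirrer is hung. Next I go over the post and turn to the scope's x.

Emit:
drive_tool:
  increments:
    - [1.3, 1.1, 0, 0, 0, 0, 0.3]
    - [2.5, 2.1, 0, 0, 0, 0, 0.3]
    - [3.0, 2.5, 0, 0, 0, 0, 0.3]
    - [3.0, 2.5, 0, 0, 0, 0, 0.3]
    - [3.0, 2.5, 0, 0, 0, 0, 0.3]
    - [3.0, 2.5, 0, 0, 0, 0, 0.3]
    - [2.4, 2.0, 0, 0, 0, 0, 0.3]
    - [1.25, 1.1, 0, 0, 0, 0, 0.3]

```text
time: 21.43
position: [0.5566, -0.0556, 0.2187]
orientation: [-1.733, -2.616, -0.0]
wrist_force: [-0.3, 0.3, 0.1]
finger_gap: 0.0603
gripper_force: 0.0
```

Emit:
drive_tool:
  increments:
    - [0, 0, 0, 0, 0, 0.12, 0.3]
    - [0, 0, 0, 0, 0, 0.12, 0.3]
    - [0, 0, 0, 0, 0, 0.12, 0.3]
    - [0, 0, 0, 0, 0, 0.12, 0.3]
    - [0, 0, 0, 0, 0, 0, 0.3]
    - [0, 0, 0, 0, 0, 0, 0.3]

```text
time: 21.93
position: [0.5564, -0.0594, 0.2191]
orientation: [-2.305, -2.131, 0.002]
wrist_force: [-0.3, 0.3, -0.3]
finger_gap: 0.0603
gripper_force: 0.0
```

```bash
python3 - <<'E'
from h import *
o=get_obs(); R=cv2.Rodrigues(o["orientation"])[0]; print(o["position"],np.degrees(np.arctan2(R[1,1],R[0,1])),o["joint_positions"].round(2))
print(to_tool([.557,-.0595,.063]))
im=save("wrist","w7"); h=cv2.cvtColor(im,cv2.COLOR_BGR2HSV)
m=((im.min(2)>110)*255).astype(np.uint8); print(proj("wrist",[.567,.0645,.089]),proj("wrist",[.557,-.0595,.094]))
E
```

```text
[ 0.55638251 -0.05942623  0.21914719] -4.489606740926223 [-0.31  0.28  1.51 -0.    1.36 -0.23]
[-1.13051482e-02  1.03757366e-01  1.56144945e+01]
[325.51587184  50.43462724] [325.20945346 192.91688362]
```

View pics/w7.png

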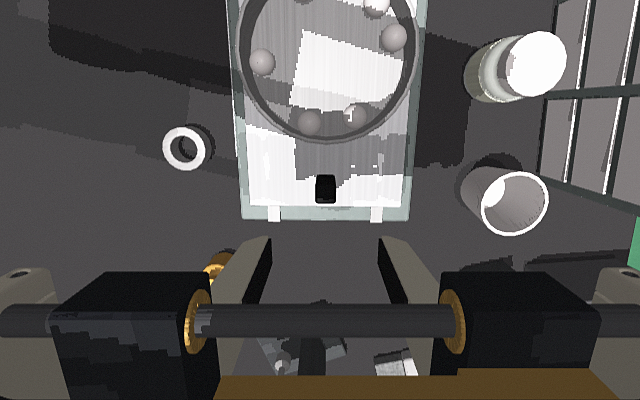

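All six balls are in the dish ((262,61), (310,122), (355,113), (393,37), (376,5), (305,0)), and the post top is at (325,190), where projected. I descend and grip.

Emit:
drive_tool:
  increments:
    - [0, 0.1, 1, 0, 0, 0, 0.3]
    - [0, 0, 2.3, 0, 0, 0, 0.3]
    - [0, 0, 3, 0, 0, 0, 0.3]
    - [0, 0, 3, 0, 0, 0, 0.3]
    - [0, 0, 2.7, 0, 0, 0, 0.3]
    - [0, 0, 1.8, 0, 0, 0, 0.3]
    - [0, 0, 1.2, 0, 0, 0, 0.3]
    - [0, 0, 0.6, 0, 0, 0, 0.3]

```text
time: 22.65
position: [0.5563, -0.0593, 0.0616]
orientation: [-2.306, -2.128, 0.004]
wrist_force: [0.3, 0.1, -0.7]
finger_gap: 0.0606
gripper_force: 0.0
```

Emit:
drive_tool:
  increments:
    - [0, 0, 0, 0, 0, 0, 0]
    - [0, 0, 0, 0, 0, 0, -1]
    - [0, 0, 0, 0, 0, 0, -1]
    - [0, 0, 0, 0, 0, 0, -1]
    - [0, 0, 0, 0, 0, 0, -1]
    - [0, 0, 0, 0, 0, 0, -1]
    - [0, 0, 0, 0, 0, 0, -1]
  squeeze: 25

```text
time: 23.23
position: [0.5567, -0.0596, 0.0651]
orientation: [-2.309, -2.128, 0.003]
wrist_force: [-3.3, -0.0, 3.1]
finger_gap: 0.0195
gripper_force: 25.0
```

Emit:
drive_tool:
  increments:
    - [0.2, 0, 0, 0, 0, 0, -1]
    - [0.4, 0, 0, 0, 0, 0, -1]
    - [0.6, 0, 0, 0, 0, 0, -1]
    - [0.8, 0, 0, 0, 0, 0, -1]
    - [0.8, 0, 0, 0, 0, 0, -1]
    - [0.8, 0, 0, 0, 0, 0, -1]
    - [0.8, 0, 0, 0, 0, 0, -1]
    - [0.8, 0, 0, 0, 0, 0, -1]

```text
time: 23.9
position: [0.5612, -0.0083, 0.0651]
orientation: [-2.31, -2.128, 0.004]
wrist_force: [-5.0, -3.3, 4.9]
finger_gap: 0.0198
gripper_force: 25.0
```

Emit:
drive_tool:
  increments:
    - [0.8, 0, 0, 0, 0, 0, -1]
    - [0.8, 0, 0, 0, 0, 0, -1]
    - [0.8, 0, 0, 0, 0, 0, -1]
    - [0.8, 0, 0, 0, 0, 0, -1]
    - [0.8, 0, 0, 0, 0, 0, -1]
    - [0.8, 0, 0, 0, 0, 0, -1]
    - [0.8, 0, 0, 0, 0, 0, -1]
    - [0.8, 0, 0, 0, 0, 0, -1]

```text
time: 24.57
position: [0.5669, 0.0557, 0.0651]
orientation: [-2.311, -2.128, 0.002]
wrist_force: [-3.3, -3.5, 4.4]
finger_gap: 0.0194
gripper_force: 25.0
```

Emit:
drive_tool:
  increments:
    - [0.8, 0, 0, 0, 0, 0, -1]
    - [0.8, 0, 0, 0, 0, 0, -1]
    - [0.8, 0, 0, 0, 0, 0, -1]
    - [0.8, 0, 0, 0, 0, 0, -1]
    - [0.8, 0, 0, 0, 0, 0, -1]
    - [0.6, 0, 0, 0, 0, 0, -1]
    - [0.4, 0, 0, 0, 0, 0, -1]
    - [0.3, 0, 0, 0, 0, 0, -1]

```text
time: 25.23
position: [0.5717, 0.1091, 0.0651]
orientation: [2.31, 2.129, -0.001]
wrist_force: [-2.8, -2.8, 5.7]
finger_gap: 0.0198
gripper_force: 25.0
```

Emit:
drive_tool:
  increments:
    - [0.3, 0, 0, 0, 0, 0, -1]
    - [0.3, 0, 0, 0, 0, 0, -1]
    - [0.3, 0, 0, 0, 0, 0, -1]
    - [0.3, 0, 0, 0, 0, 0, -1]
    - [0.3, 0, 0, 0, 0, 0, -1]
    - [0.2, 0, 0, 0, 0, 0, -1]
    - [0.1, 0, 0, 0, 0, 0, -1]
    - [0.1, 0, 0, 0, 0, 0, -1]

```text
time: 25.9
position: [0.5733, 0.1277, 0.0651]
orientation: [2.31, 2.129, -0.001]
wrist_force: [-2.4, -2.7, 5.1]
finger_gap: 0.0199
gripper_force: 25.0
```

Emit:
drive_tool:
  increments:
    - [0.1, 0, 0, 0, 0, 0, -1]
    - [0.1, 0, 0, 0, 0, 0, -1]
    - [0.1, 0, 0, 0, 0, 0, -1]
    - [0, 0, 0, 0, 0, 0, -1]

```text
time: 26.23
position: [0.5735, 0.1297, 0.0651]
orientation: [2.31, 2.128, -0.003]
wrist_force: [-2.7, -5.3, 5.3]
finger_gap: 0.02
gripper_force: 25.0
```

Emit:
drive_tool:
  increments:
    - [0.1, 0, 0, 0, 0, 0, -1]
    - [0.1, 0, 0, 0, 0, 0, -1]
    - [0, 0, 0, 0, 0, 0, -1]
    - [0, 0, 0, 0, 0, 0, -1]

```text
time: 26.57
position: [0.5735, 0.1298, 0.0651]
orientation: [2.309, 2.127, -0.006]
wrist_force: [-5.6, -12.9, 6.4]
finger_gap: 0.0204
gripper_force: 25.0
```

At the stop (12.9 N, travel 190 mm). I open, back straight off along own -y, and rise.

Emit:
drive_tool:
  increments:
    - [0, 0, 0, 0, 0, 0, -0.5]
    - [0, 0, 0, 0, 0, 0, 0]
    - [0, 0, 0, 0, 0, 0, 0.3]
    - [0, 0, 0, 0, 0, 0, 0.3]
    - [0, 0, 0, 0, 0, 0, 0.3]
    - [-0.7, 0, 0, 0, 0, 0, 0.3]
    - [-1.5, 0, 0, 0, 0, 0, 0.3]
    - [-2.5, 0, 0, 0, 0, 0, 0.3]

```text
time: 27.23
position: [0.57, 0.0868, 0.0646]
orientation: [-2.308, -2.131, -0.001]
wrist_force: [0.2, -0.4, -0.1]
finger_gap: 0.0595
gripper_force: 0.0
```

Emit:
drive_tool:
  increments:
    - [-2.5, 0, 0, 0, 0, 0, 0.3]
    - [-2.5, 0, -1, 0, 0, 0, 0.3]
    - [-1.5, 0, -2.5, 0, 0, 0, 0.3]
    - [0, 0, -3.5, 0, 0, 0, 0.3]
    - [0, 0, -3.5, 0, 0, 0, 0.3]
    - [0, 0, -2.5, 0, 0, 0, 0.3]
    - [0, 0, -1, 0, 0, 0, 0.3]
    - [0, 0, 0, 0, 0, 0, 0.3]

```text
time: 27.9
position: [0.5663, 0.0205, 0.2073]
orientation: [2.307, 2.125, 0.005]
wrist_force: [0.0, -0.7, 0.4]
finger_gap: 0.06
gripper_force: 0.0
```

```bash
python3 - <<'E'
from h import *
print(get_obs()["position"])
t=save("top","t8"); s=save("scene","s8"); cv2.imwrite("pics/c8.png",np.vstack([s[90:390],t[60:310]])[:,:])
E
```

```text
[0.56630289 0.02050876 0.20733131]
```

View pics/c8.png

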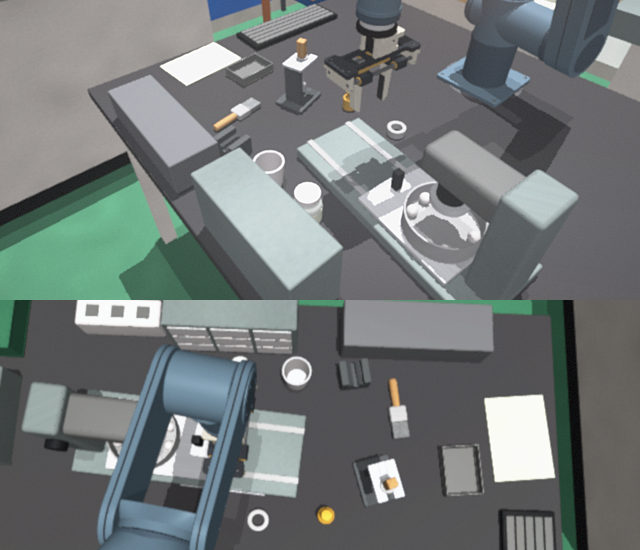

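The picture shows the dish under the lens at about (440,215), the post free at (398,180), the stirrer hanging in its fork at (300,50), and the other objects unmoved. The robot is touching nothing.

```bash
python3 -c "from workcell import *; print(close_job())"
```

```text
the job is handed in; nothing more can be done
None
```

The job is done and handed in at about 28 s: three clockwise rounds stirred, ending at the far side; stirrer hung back upright in its fork and released; stage then slid 190 mm to its stop. All six balls were in the dish when last counted, just before the slide, and nothing else on the bench appears to have moved.

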